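Tip the parts bin into the order tray

TASK

Fill the order: slide the empty grey tray along the counter until it stands under the lip of the tipping bin, pull the bin's sprung lever through its full stroke so that all four black blocks drop into the tray, then ease the lever back slowly, without letting it snap, until the bin stands upright again. Then slide the filled tray along the counter, without lifting it, to the middle of the dark rubber mat and let go. Leave the other things on the counter where they are.

Things in the scene. Friction and masses are not known exactly. Their poses are not given: they have to be found in the camera images.
- stand: Grey steel stand bolted to the counter that carries the tipping bin. Origin on the counter straight below the axle; local x runs along the axle, local -y is the side to which the bin pours. Foot plate 200 x 125 x 12 mm at local y +50 to +175 mm; uprights 167 mm high at x +-80 mm, y +75 to +105 mm, arms forward to the axle.
- axle (a point): Point on the bin's axle (hinge), at the middle of the stand, 155 mm above the counter. The chute's lip lies 53 mm from it on the pouring side, 180 mm above the counter when upright and about 100 mm when tipped.
- drop (a point): Point on the counter 110 mm from below the axle towards the pouring side (local y -110 mm of the stand): the best place for the middle of the tray while pouring.
- bin (a joint): Angle of the tipping bin: 0 = upright at rest (floor level), 1.7 = fully tipped at its stop, mouth down towards the stand's -y. A spring drives it back to 0. Bin: open sheet-metal scoop, 132 mm wide along the axle, floor 94 mm deep at 93 mm above the counter, back wall to 203 mm, chute sloping at 45 degrees on the pouring side.
- bin_grip (a point): Point on the lever's black hand bar, moving with the bin. The lever, fixed to the bin's -x end, is 130 mm from axle to bar, leans 0.70 rad from vertical to the stand's +y at rest and 1.0 rad to -y fully tipped. Bar: 16 mm thick, 110 mm long, along the stand's x, from x -200 to -90 mm; this point at x -155 mm. The stroke takes about 5 N.
- tray: Loose open grey plastic tray, 190 (x) x 185 (y) x 50 mm high, walls 4 mm, about 0.5 kg, empty at the start. Origin under the centre of its floor. On its local -y side a steel pull bar.
- tray_grip (a point): Middle of the tray's pull bar: 12 mm thick, 110 mm long, parallel to the tray's x axis, 45 mm outside the wall (local y -137.5 mm), 40 mm above the counter. Two side rods at local x +-55 mm join it to the wall.
- mat: Thin dark rubber mat lying flat on the counter, 280 (x) x 270 (y) x 2 mm, offering no resistance to sliding; origin at its centre.
- block1: Hard black plastic block with two steel bushes, 40 (x) x 64 (y) x 28 (z) mm, about 60 g, in the bin at the start. Origin at its centre.
- block2: Hard black plastic block with two steel bushes, 40 (x) x 64 (y) x 28 (z) mm, about 60 g, in the bin at the start. Origin at its centre.
- block3: Hard black plastic block with two steel bushes, 40 (x) x 64 (y) x 28 (z) mm, about 60 g, in the bin at the start. Origin at its centre.
- block4: Hard black plastic block with two steel bushes, 40 (x) x 64 (y) x 28 (z) mm, about 60 g, in the bin at the start. Origin at its centre.
- mug: Bystander: white mug, 80 mm wide, 95 mm high, handle at its +y. Origin under its centre.
- stapler: Bystander: black stapler, 140 x 36 x 51 mm, along its x. Origin under its centre.
- tape_roll: Bystander: flat-lying brown roll of tape, 90 mm wide, 45 mm high. Origin under its centre.
- calculator: Bystander: grey desk calculator, 150 (x) x 100 (y) x 19 mm. Origin under its centre.
- exhaust_tip: Bystander: standing steel exhaust tip (tube), 72 mm wide at the top, 130 mm high. Origin under its centre.
- spray_can: Bystander: standing white can, 66 mm wide, 170 mm high. Origin under its centre.
Mind the look-alikes: they are no part of the job. What is shaped like the block4 but brown or orange is not meant.

How it is judged (in metres and radians):
On the way, in this order (a step that is already met when the one before it is completed fails the run):
1. the tray stands under the lip of the upright bin (centre within 80 mm of the drop point) (horizontal distance between tray and drop below 0.08 m and value of joint bin below 0.3 rad), for 0.2 s.
2. the bin is tipped through its full stroke (over 1.5 rad) (value of joint bin above 1.5 rad), for 0.1 s.
3. the bin is upright again and all four blocks are in the tray (value of joint bin below 0.08 rad and x of block1 in the frame of tray between -0.095 and 0.095 m and y of block1 in the frame of tray between -0.0925 and 0.0925 m and x of block2 in the frame of tray between -0.095 and 0.095 m and y of block2 in the frame of tray between -0.0925 and 0.0925 m and x of block3 in the frame of tray between -0.095 and 0.095 m and y of block3 in the frame of tray between -0.0925 and 0.0925 m and x of block4 in the frame of tray between -0.095 and 0.095 m and y of block4 in the frame of tray between -0.0925 and 0.0925 m and z of each of block1, block2, block3, block4 in the frame of tray below 0.1 m), for 0.2 s.
At the end, for the whole second after the job is handed in: The bin is upright (within 0.08 rad), all four blocks lie in the tray, and the tray lies flat and still on the counter with its centre within 60 mm of the centre of the mat (all of step 3 and horizontal distance between tray and mat below 0.06 m and angle between tray's own z axis and vertical below 0.1 rad and height (world z) of tray below 0.008 m and linear speed of tray below 0.02 m/s and linear speed of each of block1, block2, block3, block4 below 0.03 m/s); the robot touches nothing.
It fails at once if the lever snaps back (the bin swings back faster than 3 rad/s) (velocity of joint bin below -3 rad/s).
It fails at once if the tray is lifted more than 30 mm off the counter (height (world z) of tray above 0.03 m).
It fails at once if a bystander is pushed more than 30 mm or knocked over (distance of any of mug, stapler, tape_roll, calculator, exhaust_tip, spray_can from where it was at the start of the episode above 0.03 m or angle between any of mug, stapler, tape_roll, calculator, exhaust_tip, spray_can's own z axis and vertical above 0.5 rad).
It also fails if it takes over 72 s, if anything falls off the work surface, if the arm or the gripper's body presses on something with over 40 N, if the wrist force passes 120 N, or if a joint passes its speed limit or range.

ROBOT

A 6-joint arm with a two-finger parallel gripper is mounted at the origin on the work surface. World frame = base frame: x ahead of the robot, y to its left, z up, the work surface at z = 0. Lengths are in m, angles in degrees, forces in N, time in s.
With the tool pointing down it reaches from about 0.4 to 0.825 m from the base axis. Payload 7 kg.
Tool frame: the origin (TCP) lies at the centre of the arm's flange, where the gripper is bolted on; the fingertips stand 178 mm ahead of it and the grasp point (between the pads) lies 159 mm ahead of it; z points along the fingers, y is the line along which they close (so a half turn about z gives the same grasp; the last joint's range is limited). The gripper opens to 88 mm and grips with 3 to 60 N. Pads are 19 mm wide; open, the fingers measure 130 mm over their backs; the gripper's body (78 mm by 193 mm) begins 47 mm behind the grasp point.
Start: joints at [80.965, 20.546, 0.682, 0, -70.136, -16.507], TCP at [0.291, 0.609, 0.405] pointing down, gripper open.
Joint ranges: [-176.03, 176.03], [-82.01, 121.73], [-58.28, 71.71], [-173.87, 95.51], [-174.79, -0.11], [-173.66, 173.66]. Speed limits (degrees/s): [136.94, 136.94, 172.46, 180, 180, 180].

INTERFACE

Orientations are given as [roll, pitch, yaw] about the fixed x, y, z axes, in that order (R = Rz(yaw) Ry(pitch) Rx(roll)).
In Python, from plant import telemetry, snapshot, workorder, nets gives the robot as it stands.
- The arm moves only by the shell command python3 -m creep 'ROWS'. ROWS is JSON, a list that holds one entry, the list of rows, each a list of 5 numbers: the shift along the tool's x, y, z normalised to -1 to 1, where 1 is 0.2 m, then the turn about the tool's z normalised to -1 to 1, where 1 is pi/2 rad, then the opening, from 0 (shut) to 1 (fully open). In form: [[[x, y, z, spin, hand], ...]]. A call has 1 to 8 rows; each row shifts and turns the commanded pose from where the row before left it, along the tool's axes as they then stand; what a row does not reach is not made up. A row lasts 1/12 s, in which the tool goes at most 41.7 mm and 7.16 degrees, less where a joint would pass 70% of its speed; a pose out of reach is approached as far as the arm can. A call with a number of a shift or a turn outside -1 to 1 is refused whole. A call with a gripper value outside its range is refused whole. The fingers move at their own pace and stop on an object; the grip force is fixed at half the most. Time passes only in rows, so rows that do not move let the fingers close. It gives the time, the measured TCP pose, the force, the opening and the grip force at its end, in the units of the state.
- telemetry.get_obs(): the state, without advancing time (a new reading comes with each control period).
- snapshot(name): name is "side" or "top" or "wrist"; returns a dict with "frame" (420x560x3 uint8, red, green, blue), "fx", "fy", "cx", "cy" (pixels), "rvec" (rotation vector, rad) and "tvec" (3), from world to camera coordinates, as OpenCV has them; the wrist camera has in their place "mount" (4x4, takes a point from camera to tool coordinates, whose origin is the TCP and whose axes are the flange's). Camera axes: x right, y down, z forward; pixel columns grow to the right and rows downward; lengths in m; the calibration is good to about 2 mm. A picture is of the moment at which its call begins: read the wrist's pose just before it. There is no depth.
- workorder.close_job(): hands the job in; it is judged then, once.
Trained networks look in a picture, given as the dict that the camera call returned (one of the last four; its "shot" number tells which), for a name from the list of things; names that differ only in an ending like _2 or _b are one class to them, and where a whole thing is asked for, a point or a joint stands for the part that bears it (a point fixed in the world has none). Each returns a list of dicts, best first, with "confidence" (0 to 1); they miss things now and then, are a little off and sometimes report something else, mostly with a low value. They report only what shows in the picture. A call takes as long as a camera call. They do not tell look-alikes from the thing itself.
- nets.find_in(picture, query): "uv" ([column, row] in pixels, amid what is visible of it).
- nets.masks_of(picture, query): "region" (420x560 bool, what is visible of it) and "uv" ([column, row] in pixels, amid what is visible of it).
- nets.landmark_of(picture, query): "uv" ([column, row] in pixels: a listed point, or the origin of a listed thing).
The state is a dict: "clock": time; "joint_pos": joint angles; "qvel": joint speeds; "tau": joint torques, N m; "tool_pos": TCP position; "orientation": TCP orientation; "force": force on the tool from outside, world axes, zero at the start; "moment": the same for the moment, N m; "opening": finger opening in m; "gripper_force": force on a finger pad.
Only numpy, scipy, OpenCV 4.12 (cv2) and the standard library are available. Lean on these libraries where they do the work, as an engineer would, in place of code of your own. Each camera call takes 0.05 s, during which the arm holds its last target. There are 200 camera calls.

## Working session

There is one attempt and no reset: what is moved stays moved. The work goes in short steps, Python scripts to look and compute and a shell command to move; the robot and the scene stay as the last step left them, time stands still between calls to the robot, and variables do not carry over. Pictures are saved under pics/ and viewed, at most 10 in all, crops included, and the job is handed in when it is done.

```bash
mkdir -p pics; ls
python3 - <<'E'
from plant import telemetry, snapshot, nets
import cv2,numpy as np
print(telemetry.get_obs())
for n in ("top","side"):
    p=snapshot(n); cv2.imwrite(f"pics/{n}0.png",p["frame"][:,:,::-1])
    R=cv2.Rodrigues(np.array(p["rvec"],float))[0]; print(n,p["fx"],p["fy"],p["cx"],p["cy"],"campos",-R.T@np.array(p["tvec"]).ravel())
    for q in ["stand","axle","bin_grip","tray","tray_grip","mat","mug","stapler","tape_roll","calculator","exhaust_tip","spray_can","block1"]:
        print(q,[(np.round(d["uv"]).tolist(),round(d["confidence"],2)) for d in nets.landmark_of(p,q)[:5]])
E
```

```text
pics
{'clock': 0.0, 'joint_pos': array([ 8.09646008e+01,  2.05906907e+01,  6.35292581e-01, -1.85758308e-02,
       -7.01347616e+01, -1.65055171e+01]), 'qvel': array([-0.07392305,  0.04513   , -0.02748425,  0.01690928, -0.05325429,
        0.04933357]), 'tau': array([ 1.12059966e-03, -5.82713699e+01,  2.93068725e+01,  6.99735671e+00,
        7.16081529e-03, -1.50202518e-04]), 'tool_pos': array([0.29096857, 0.60886544, 0.40374724]), 'orientation': array([ 1.79908594e+02, -8.87432003e-03, -2.55472352e+01]), 'force': array([-0.00170071, -0.47829654,  0.31635059]), 'moment': array([-0.0211741 ,  0.00658531,  0.02327634]), 'gripper_force': 0.0, 'opening': 0.08750618014157106}
top 392.1293881185421 392.1293881185421 279.4736484121786 207.75091055112912 campos [0.38600992 0.05209967 1.40767386]
stand [([227.0, 207.0], 0.94), ([197.0, 192.0], 0.61)]
axle [([217.0, 196.0], 0.68)]
bin_grip [([181.0, 248.0], 0.78)]
tray [([317.0, 223.0], 0.84)]
tray_grip [([358.0, 221.0], 0.63)]
mat [([368.0, 232.0], 0.86)]
mug [([316.0, 161.0], 0.98)]
stapler [([239.0, 274.0], 0.55)]
tape_roll [([239.0, 275.0],
[... 398 characters left out ...]
210.57764372596978 campos [ 0.49184755 -0.93081495  1.33495669]
stand [([286.0, 191.0], 0.97)]
axle [([288.0, 156.0], 0.92)]
bin_grip [([235.0, 121.0], 0.94)]
tray [([271.0, 276.0], 0.8)]
tray_grip [([277.0, 311.0], 0.91), ([268.0, 330.0], 0.4)]
mat [([267.0, 331.0], 0.87)]
mug [([352.0, 265.0], 0.61), ([278.0, 312.0], 0.29)]
stapler [([214.0, 207.0], 0.7), ([286.0, 159.0], 0.23)]
tape_roll [([223.0, 398.0], 0.6)]
calculator [([212.0, 171.0], 0.75)]
exhaust_tip [([336.0, 369.0], 0.56), ([278.0, 152.0], 0.37)]
spray_can [([348.0, 309.0], 0.86), ([286.0, 158.0], 0.6)]
block1 [([219.0, 132.0], 0.76), ([345.0, 231.0], 0.76), ([294.0, 149.0], 0.71), ([276.0, 147.0], 0.66), ([280.0, 150.0], 0.48)]
```

```bash
cat > h.py <<'E'
import cv2,numpy as np
from plant import telemetry, snapshot, nets
def cam(p): return cv2.Rodrigues(np.array(p["rvec"],float))[0],np.array(p["tvec"],float).ravel()
def ray(p,uv):
    R,t=cam(p); d=R.T@np.array([(uv[0]-p["cx"])/p["fx"],(uv[1]-p["cy"])/p["fy"],1]); return -R.T@t,d
def at(p,uv,z):
    c,d=ray(p,uv); return c+d*(z-c[2])/d[2]
def proj(p,X):
    R,t=cam(p); q=R@np.array(X,float)+t; return np.array([p["cx"]+p["fx"]*q[0]/q[2],p["cy"]+p["fy"]*q[1]/q[2]])
E
python3 - <<'E'
from h import *
Z=dict(stand=0,axle=.155,tray=0,tray_grip=.04,mat=0,mug=0,stapler=0,tape_roll=0,calculator=0,exhaust_tip=0,spray_can=0,bin_grip=.155+.13*np.cos(.7))
for n in ("top","side"):
    p=snapshot(n)
    for q,z in Z.items():
        print(n,q,[(np.round(at(p,d["uv"],z)[:2],3).tolist(),round(d["confidence"],2)) for d in nets.landmark_of(p,q)[:2]])
E
```

```text
top stand [([0.375, 0.194], 0.66), ([0.617, 0.237], 0.58)]
top axle [([0.62, 0.249], 0.78), ([0.497, -0.235], 0.67)]
top tray []
top tray_grip [([0.551, -0.238], 0.74)]
top mat [([0.501, -0.272], 0.6)]
top mug [([0.782, -0.081], 0.92)]
top stapler [([0.374, 0.203], 0.84)]
top tape_roll [([0.388, -0.452], 0.89)]
top calculator [([0.343, 0.365], 0.65)]
top exhaust_tip [([0.69, -0.392], 0.89)]
top spray_can [([0.739, -0.21], 0.87)]
top bin_grip [([0.454, 0.341], 0.63)]
side stand [([0.6, 0.247], 0.86), ([0.351, 0.364], 0.65)]
side axle [([0.612, 0.272], 0.9)]
side tray [([0.536, -0.085], 0.91)]
side tray_grip [([0.542, -0.234], 0.67), ([0.656, 0.4], 0.48)]
side mat [([0.514, -0.261], 0.74)]
side mug [([0.773, -0.075], 0.56), ([0.599, 0.253], 0.45)]
side stapler [([0.36, 0.212], 0.94)]
side tape_roll [([0.377, -0.454], 0.88)]
side calculator [([0.345, 0.362], 0.86), ([0.383, -0.449], 0.53)]
side exhaust_tip [([0.697, -0.391], 0.68)]
side spray_can [([0.748, -0.217], 0.69)]
side bin_grip [([0.442, 0.332], 0.93), ([0.533, -0.348], 0.37)]
```

View pics/top0.png

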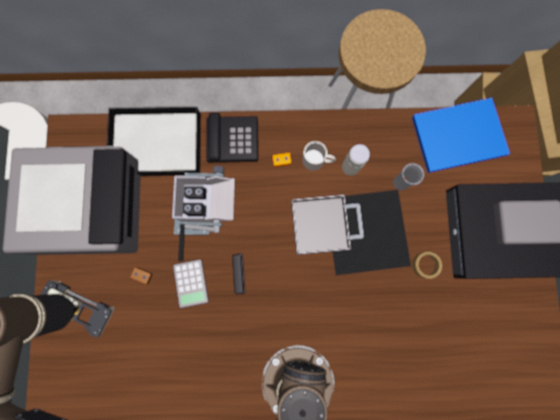

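View pics/side0.png

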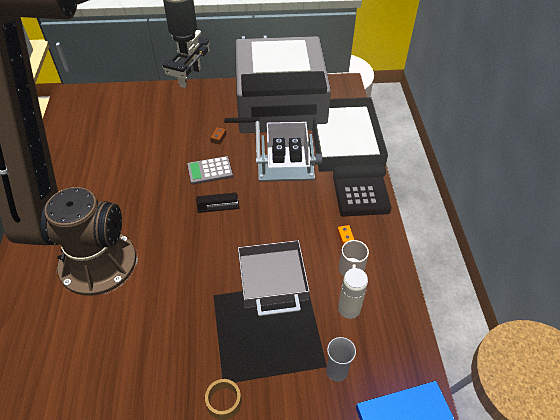

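Top view: tray at (320,224) with its pull bar at (355,221) on the right. The bin with the blocks is at (195,200), its lever bar at (182,243), and the mat at (368,232). Tray candidates: the grey tray (320,224), the black paper tray (155,140) and the blue folder (460,135); I take the grey one with the steel bar. Block look-alikes: orange (282,159) and brown (141,276); the real blocks are the black ones in the bin (194,200).

I'll raise and straighten the tool and head towards the stand for a close look.

```bash
python3 -m creep '[[[0,0,-0.1,-0.071,1],[0,0,-0.1,-0.071,1],[0,0,-0.1,-0.071,1],[0,0,-0.1,-0.071,1],[0.1,0.12,0,0,1],[0.1,0.12,0,0,1],[0.1,0.12,0,0,1],[0.1,0.12,0,0,1]]]'
cat >> h.py <<'E'
def wcam(name="wrist"):
    o=telemetry.get_obs(); p=snapshot(name)
    from scipy.spatial.transform import Rotation as Ro
    T=np.eye(4); T[:3,:3]=Ro.from_euler("xyz",o["orientation"],degrees=True).as_matrix(); T[:3,3]=o["tool_pos"]
    W=np.linalg.inv(T@np.array(p["mount"])); p2=dict(p); p2["rvec"]=cv2.Rodrigues(W[:3,:3])[0]; p2["tvec"]=W[:3,3]; return p,p2
E
python3 - <<'E'
from h import *
p,w=wcam(); cv2.imwrite("pics/w1.png",p["frame"][:,:,::-1])
c,d=ray(w,(280,210)); print(c,d,at(w,(280,210),0)); print(telemetry.get_obs()["tool_pos"],telemetry.get_obs()["orientation"])
for q,z in dict(stand=0,axle=.155,bin_grip=.254,calculator=0,stapler=0).items():
    print(q,[(np.round(d["uv"]).tolist(),np.round(at(w,d["uv"],z)[:2],3).tolist(),round(d["confidence"],2)) for d in nets.landmark_of(p,q)[:2]])
E
```

```text
clock: 3.37
tool_pos: [0.3716, 0.512, 0.4848]
orientation: [-180.0, -0.0, 0.1]
force: [0.8, 0.1, 1.3]
opening: 0.0873
gripper_force: 0.0
[0.45595879 0.510633   0.46442564] [-0.31115665  0.01151683 -0.95035322] [0.30390046 0.51626113 0.        ]
[0.37418657 0.50835271 0.48543997] [ 1.79968775e+02 -3.65587730e-02 -7.68335112e-02]
stand []
axle []
bin_grip []
calculator [([390.0, 185.0], [0.34, 0.365], 0.83)]
stapler [([515.0, 159.0], [0.376, 0.201], 0.93)]
```

```bash
python3 -m creep '[[[0.1,0.14,0,0,1],[0.1,0.14,0,0,1],[0.1,0.14,0,0,1],[0.1,0.14,0,0,1],[0.1,0.14,0,0,1],[0.1,0.14,0,0,1],[0.1,0.14,0,0,1],[0.1,0.14,0,0,1]]]'
python3 - <<'E'
from h import *
p,w=wcam(); cv2.imwrite("pics/w2.png",p["frame"][:,:,::-1])
o=telemetry.get_obs(); print(o["clock"],o["tool_pos"],o["orientation"])
for q,z in dict(stand=0,axle=.155,bin_grip=.254,stapler=0).items():
    print(q,[(np.round(d["uv"]).tolist(),np.round(at(w,d["uv"],z)[:2],3).tolist(),round(d["confidence"],2)) for d in nets.landmark_of(p,q)[:2]])
E
```

```text
clock: 4.33
tool_pos: [0.5315, 0.2888, 0.4846]
orientation: [-180.0, 0.0, 0.1]
force: [-0.0, -0.1, 1.0]
opening: 0.0875
gripper_force: 0.0
4.3833 [0.53392601 0.28503152 0.48457369] [ 1.79900267e+02 -1.28210144e-02 -1.87121473e-02]
stand [([315.0, 102.0], [0.61, 0.248], 0.86)]
axle [([327.0, 103.0], [0.611, 0.251], 0.58)]
bin_grip [([213.0, 330.0], [0.456, 0.338], 0.62), ([316.0, 102.0], [0.613, 0.269], 0.62)]
stapler [([344.0, 269.0], [0.371, 0.198], 0.94), ([233.0, 286.0], [0.343, 0.364], 0.69)]
```

View pics/w2.png

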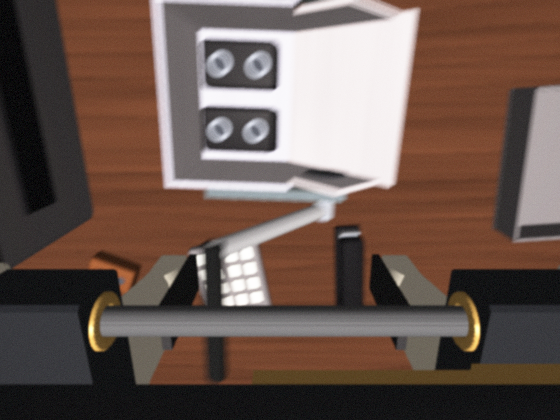

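Wrist view: the bin is at (290,100) with two black blocks showing at (240,65) and (240,130). The chute opens to the right, and the lever's black bar runs from (212,248) to (217,378).

```bash
python3 - <<'E'
from h import *
p,w=wcam()
a,b=at(w,(212,248),.254),at(w,(217,378),.254); print("bar",a,b,np.degrees(np.arctan2(*(a-b)[[1,0]])))
a,b=at(w,(418,12),.18),at(w,(393,187),.18); print("lip",a,b,np.degrees(np.arctan2(*(a-b)[[1,0]])))
a,b=at(w,(154,4),.203),at(w,(168,188),.203); print("back",a,b,np.degrees(np.arctan2(*(a-b)[[1,0]])))
E
python3 -m creep '[[[0,0.2,0,0,1],[0,0.2,0,0,1],[0,0.2,0,0,1],[0,0.2,0,0,1],[0,0.2,0,0,1],[0,0.2,0,0,1],[0,0.2,0,0,1],[0,0.2,0,0,1]]]'
python3 -m creep '[[[0,0.2,0,0,1],[0,0.2,0,0,1],[0,0.2,0,0,1],[0,0.2,0,0,1],[0,0,0,0,1],[0,0,0,0,1]]]'
python3 - <<'E'
from h import *
p,w=wcam(); cv2.imwrite("pics/w3.png",p["frame"][:,:,::-1])
o=telemetry.get_obs(); print(o["clock"],o["tool_pos"],o["orientation"])
for q,z in dict(tray=0,tray_grip=.04,mat=0).items():
    print(q,[(np.round(d["uv"]).tolist(),np.round(at(w,d["uv"],z)[:2],3).tolist(),round(d["confidence"],2)) for d in nets.landmark_of(p,q)[:2]])
E
```

```text
bar [0.52005531 0.33588537 0.254     ] [0.41260306 0.33885332 0.254     ] -1.5821687404852613
lip [0.67386961 0.19115687 0.18      ] [0.54287594 0.19636414 0.18      ] -2.276427553931485
back [0.67365117 0.37482922 0.203     ] [0.54768739 0.37840606 0.203     ] -1.6265181955297352
clock: 5.3
tool_pos: [0.5308, -0.0312, 0.485]
orientation: [-180.0, -0.0, 0.2]
force: [1.5, 0.1, -0.5]
opening: 0.0874
gripper_force: 0.0
clock: 5.8
tool_pos: [0.5315, -0.1917, 0.4842]
orientation: [-180.0, 0.0, -0.1]
force: [-0.2, 0.5, -0.1]
opening: 0.0875
gripper_force: 0.0
5.85 [ 0.53159667 -0.19059686  0.48436075] [-1.79986171e+02  2.43274482e-02 -4.85293305e-03]
tray [([212.0, 154.0], [0.543, -0.097], 0.55)]
tray_grip [([314.0, 156.0], [0.546, -0.23], 0.55)]
mat [([336.0, 174.0], [0.515, -0.264], 0.69)]
```

View pics/w3.png

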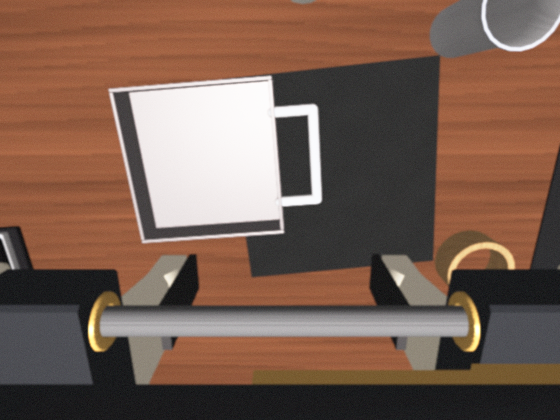

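Wrist view: tray rim corners at (110,91), (271,77), (283,234) and (144,241). The pull bar runs from (316,106) to (318,202) on the right. The mat's right corners are at (440,56) and (434,262), and its lower-left corner is at (252,276).

Run:
```python
from h import *
p,w=wcam()
c=[at(w,u,.05)[:2] for u in [(110,91),(271,77),(283,234),(144,241)]]; print(np.round(c,3),np.mean(c,0)); an=lambda a,b:np.degrees(np.arctan2(*(a-b)[::-1]))
print(an(c[1],c[2]),an(c[0],c[3]),an(c[0],c[1])-90,an(c[3],c[2])-90)
a,b=at(w,(314,107),.046)[:2],at(w,(316,203),.046)[:2]; print("bar",a,b,(a+b)/2,an(a,b))
m=[at(w,u,0)[:2] for u in [(440,56),(434,262),(252,276)]]; print("mat",np.round(m,3),(m[0]+m[2])/2,an(m[0],m[1]),an(m[2],m[1])-90)
```

```text
[[ 0.621  0.007]
 [ 0.637 -0.176]
 [ 0.448 -0.19 ]
 [ 0.437 -0.009]] [ 0.53595762 -0.09204141]
4.216924974439311 5.025489227103303 4.837080436451842 3.3238149353802555
bar [ 0.60478161 -0.2251144 ] [ 0.4885926  -0.23116536] [ 0.54668711 -0.22813988] 2.98118734404793
mat [[ 0.664 -0.382]
 [ 0.384 -0.413]
 [ 0.36  -0.143]] [ 0.51192293 -0.2626645 ] 6.337659473479743 5.149240834020418
```

```bash
python3 -m creep '[[[0,0,0,-0.048,0.34],[0.06,0.19,0,0,0.34],[0,0,0.18,0,0.34],[0,0,0.18,0,0.34],[0,0,0.18,0,0.34],[0,0,0.18,0,0.34],[0,0,0.18,0,0.34],[0,0,0,0,0.34]]]'
python3 - <<'E'
from h import *
p,w=wcam(); cv2.imwrite("pics/w4.png",p["frame"][:,:,::-1])
o=telemetry.get_obs(); print(o["clock"],o["tool_pos"],o["orientation"],o["opening"])
print(at(w,(280,200),.04),[(d["uv"],at(w,d["uv"],.04),d["confidence"]) for d in nets.landmark_of(p,"tray_grip")])
for X in [(.605,-.225,.04),(.4886,-.231,.04),(.5465,-.2287,.04)]: print(proj(w,X))
E
```

```text
clock: 6.72
tool_pos: [0.5439, -0.2261, 0.2979]
orientation: [-179.8, 0.6, 4.4]
force: [-3.2, 0.7, -1.8]
opening: 0.0398
gripper_force: 0.0
6.7667 [ 0.54528888 -0.2266044   0.30179812] [-179.91800683    0.39880098    4.42249807] 0.03606205327688773
[ 0.55507495 -0.22291902  0.04      ] [([289.7, 212.7], array([ 0.54605159, -0.23061331,  0.04      ]), 0.97)]
[288.59516206 129.00138114]
[284.09393982 282.49547434]
[287.11058798 211.91897651]
```

View pics/w4.png

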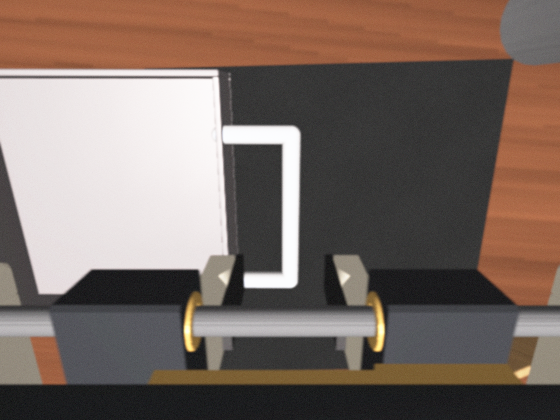

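The bar is centred between the open fingers at (291,207), about 3 mm towards the right finger. The side rods are clear of the fingers. Next: descend and close.

```bash
python3 -m creep '[[[0,0.018,0.13,0,0.34],[0,0,0.13,0,0.34],[0,0,0.13,0,0.34],[0,0,0.1,0,0.34],[0,0,0,0,0.34],[0,0,0,0,0],[0,0,0,0,0],[0,0,0,0,0]]]'; python3 -m creep '[[[0,0,0,0,0],[0,0,0,0,0],[0,0,0,0,0]]]'
```

```text
clock: 7.48
tool_pos: [0.5477, -0.2315, 0.2094]
orientation: [179.9, -0.2, 4.4]
force: [-2.0, 3.3, 1.4]
opening: 0.0151
gripper_force: 1.4
clock: 7.73
tool_pos: [0.5475, -0.2315, 0.2089]
orientation: [179.9, -0.2, 4.4]
force: [0.9, 1.9, 6.8]
opening: 0.0108
gripper_force: 30.0
```

```bash
python3 -m creep '[[[0,0,0,0,0.34],[0,0,0,0,0.34],[0,0,0.035,0,0.34],[0,0,0,0,0.34],[0,0,0,0,0],[0,0,0,0,0],[0,0,0,0,0],[0,0,0,0,0]]]'; python3 -m creep '[[[0,0,0,0,0],[0.015,-0.04,0,0,0],[0.03,-0.08,0,0,0],[0.03,-0.08,0,0,0],[0.03,-0.08,0,0,0],[0.03,-0.08,0,0,0],[0.03,-0.08,0,0,0],[0.03,-0.08,0,0,0]]]'
```

```text
clock: 8.4
tool_pos: [0.5464, -0.2316, 0.1996]
orientation: [180.0, 0.0, 4.3]
force: [1.3, -0.8, -1.4]
opening: 0.0109
gripper_force: 30.0
clock: 9.07
tool_pos: [0.5774, -0.1238, 0.1996]
orientation: [180.0, 0.0, 4.3]
force: [-0.1, -1.6, -0.9]
opening: 0.0108
gripper_force: 30.0
```

```bash
python3 -m creep '[[[0.032,-0.08,0,0,0],[0.032,-0.08,0,0,0],[0.032,-0.08,0,0,0],[0.032,-0.08,0,0,0],[0.032,-0.08,0,0,0],[0.032,-0.08,0,0,0],[0.025,-0.06,0,0,0],[0,0,0,0,0]]]'
python3 - <<'E'
from h import *
p=snapshot("top"); cv2.imwrite("pics/top5.png",cv2.resize(p["frame"][120:300,120:360,::-1],None,fx=3,fy=3))
s=snapshot("side"); cv2.imwrite("pics/side5.png",cv2.resize(s["frame"][80:290,150:410,::-1],(780,630))[:600])
o=telemetry.get_obs(); print(o["clock"],o["tool_pos"],o["orientation"])
for q in (p,s): print([(d["uv"],at(q,d["uv"],0)[:2],d["confidence"]) for d in nets.landmark_of(q,"tray")[:2]])
E
```

```text
clock: 9.73
tool_pos: [0.6133, -0.0115, 0.1996]
orientation: [-180.0, -0.0, 4.5]
force: [-0.4, 0.7, -1.5]
opening: 0.0111
gripper_force: 30.0
9.8333 [ 0.61263129 -0.01308362  0.19958812] [-1.79983397e+02 -1.11592461e-02  4.39764544e+00]
[([257.7, 208.1], array([0.60446292, 0.1290081 ]), 0.89), ([298.6, 202.5], array([ 0.62209864, -0.0200827 ]), 0.58)]
[([287.6, 219.8], array([0.60204258, 0.12717528]), 0.82)]
```

View pics/side5.png

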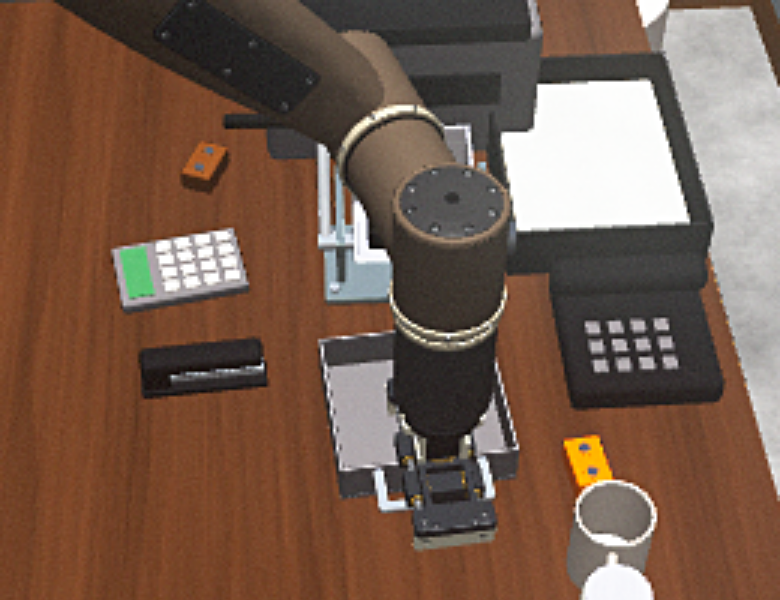

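The tray stands in front of the bin, with its centre about 15 mm short of the drop point. I'll nudge it on, release and rise.

```bash
python3 -m creep '[[[0.02,-0.075,0,0,0],[0,0,0,0,0],[0,0,0,0,0.34],[0,0,0,0,0.34],[0,0,0,0,0.34],[0,0,-0.1,0,0.34],[0,0,-0.18,0,0.34],[0,0,-0.18,0,0.34]]]'; python3 -m creep '[[[0,0,-0.18,0.035,0.34],[0,0,-0.18,0.035,0.34],[0,0,-0.18,0,0.34],[0,0,-0.18,0,0.34],[0,0,-0.18,0,0.34],[0,0,-0.18,0,0.34],[-0.18,0,0,0,0.5],[-0.18,0,0,0,0.5]]]'
python3 - <<'E'
from h import *
o=telemetry.get_obs(); print(o["clock"],o["tool_pos"],o["orientation"])
p=snapshot("top");w0,w=wcam()
for q,q2 in ((p,p),(w0,w)): print([(d["uv"],at(q2,d["uv"],0)[:2],d["confidence"]) for d in nets.landmark_of(q,"tray")[:2]])
E
```

```text
clock: 10.6
tool_pos: [0.6148, 0.0007, 0.2916]
orientation: [180.0, 0.2, 4.3]
force: [1.7, 1.1, -0.5]
opening: 0.0293
gripper_force: 0.0
clock: 11.27
tool_pos: [0.5439, 0.0035, 0.5093]
orientation: [-179.9, -0.2, -2.0]
force: [-1.3, 0.5, -0.2]
opening: 0.0381
gripper_force: 0.0
11.2667 [0.5438779  0.00353012 0.50933614] [-179.94064427   -0.19435643   -2.04517573]
[([345.9, 167.1], array([ 0.75104191, -0.19823704]), 0.73)]
[([184.4, 112.8], array([0.60542464, 0.13548535]), 0.78)]
```

```bash
python3 -m creep '[[[-0.053,-0.184,0,0,0.5],[-0.053,-0.184,0,0,0.5],[-0.053,-0.184,0,0,0.5],[-0.053,-0.184,0,0,0.5],[-0.053,-0.184,0,0,0.5],[-0.053,-0.184,0,0,0.5],[-0.053,-0.184,0,0,0.5],[-0.053,-0.184,0,0,0.5]]]'; python3 -m creep '[[[-0.05,-0.18,0,0,0.5],[0,0,0,0,0.5],[0,0,0,0,0.5]]]'
python3 - <<'E'
from h import *
o=telemetry.get_obs(); print(o["clock"],o["tool_pos"],o["orientation"])
p,w=wcam(); cv2.imwrite("pics/w6.png",p["frame"][:,:,::-1])
print([(d["uv"],at(w,d["uv"],.254)[:2],d["confidence"]) for d in nets.landmark_of(p,"bin_grip")[:2]])
E
```

```text
clock: 12.13
tool_pos: [0.4687, 0.3029, 0.5073]
orientation: [180.0, 0.0, -2.0]
force: [0.1, -0.1, -0.8]
opening: 0.0439
gripper_force: 0.0
clock: 12.38
tool_pos: [0.4602, 0.3396, 0.5063]
orientation: [179.9, 0.1, -1.8]
force: [0.5, 0.2, -0.8]
opening: 0.0434
gripper_force: 0.0
12.3833 [0.4601539  0.33957433 0.50632513] [ 1.79895472e+02  6.69092605e-02 -1.82257389e+00]
[]
```

View pics/w6.png

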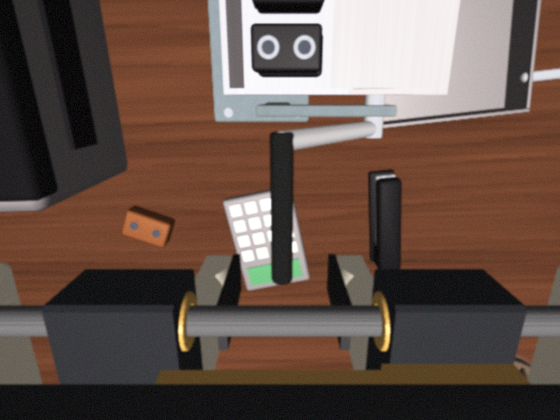

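The bar, from (282,132) to (282,283), is centred between the fingers at column 284. I'll descend, cage it loosely and compute the arc in row units.

```bash
python3 -m creep '[[[0,0,0.15,0,0.5],[0,0,0.15,0,0.5],[0,0,0.15,0,0.5],[0,0,0.03,0,0.5],[0,0,0,0,0.25],[0,0,0,0,0.25],[0,0,0,0,0.25],[0,0,0,0,0.25]]]'
python3 - <<'E'
import numpy as np
th=np.linspace(0,1.74,17); y=.13*np.sin(.7-th); z=.13*np.cos(.7-th)
print(np.round(-np.diff(y)/.2,3).tolist()); print(np.round(-np.diff(z)/.2,3).tolist())
E
```

```text
clock: 13.15
tool_pos: [0.4605, 0.3374, 0.4138]
orientation: [-179.9, -0.1, -2.0]
force: [-0.7, -0.2, 0.7]
opening: 0.0242
gripper_force: 0.0
[0.056, 0.061, 0.064, 0.067, 0.069, 0.07, 0.071, 0.07, 0.069, 0.067, 0.064, 0.06, 0.056, 0.051, 0.045, 0.039]
[-0.043, -0.036, -0.029, -0.022, -0.015, -0.007, 0.0, 0.008, 0.016, 0.023, 0.03, 0.037, 0.043, 0.049, 0.054, 0.059]
```

```bash
python3 -m creep '[[[0,0.056,-0.043,0,0.25],[0,0.061,-0.036,0,0.25],[0,0.064,-0.029,0,0.25],[0,0.067,-0.022,0,0.25],[0,0.069,-0.015,0,0.25],[0,0.07,-0.007,0,0.25],[0,0.071,0,0,0.25],[0,0.07,0.008,0,0.25]]]'; python3 -m creep '[[[0,0.069,0.016,0,0.25],[0,0.067,0.023,0,0.25],[0,0.064,0.03,0,0.25],[0,0.06,0.037,0,0.25],[0,0.056,0.043,0,0.25],[0,0.051,0.049,0,0.25],[0,0.045,0.054,0,0.25],[0,0.039,0.059,0,0.25]]]'; python3 -m creep '[[[0,0.015,0,0,0.25],[0,0,0,0,0.25],[0,0,0,0,0.25],[0,0,0,0,0.25],[0,0,0,0,0.25],[0,0,0,0,0.25]]]'
python3 - <<'E'
from h import *
s=snapshot("side"); cv2.imwrite("pics/side7.png",cv2.resize(s["frame"][80:290,150:410,::-1],(780,630))[:600])
o=telemetry.get_obs(); print(o["clock"],o["tool_pos"],o["force"])
E
```

```text
clock: 13.82
tool_pos: [0.4571, 0.2327, 0.444]
orientation: [-179.6, -0.3, -1.9]
force: [0.5, 5.4, 5.4]
opening: 0.0219
gripper_force: 2.9
clock: 14.48
tool_pos: [0.4537, 0.1416, 0.3782]
orientation: [-179.8, -0.1, -2.0]
force: [-3.9, 24.9, 17.6]
opening: 0.0223
gripper_force: 13.0
clock: 14.98
tool_pos: [0.4538, 0.1415, 0.3785]
orientation: [-179.5, -0.2, -1.9]
force: [-3.5, 22.5, 3.8]
opening: 0.0223
gripper_force: 11.2
15.0333 [0.4537814  0.14154805 0.37847706] [-3.37636006 22.10658178  3.47576132]
```

View pics/side7.png

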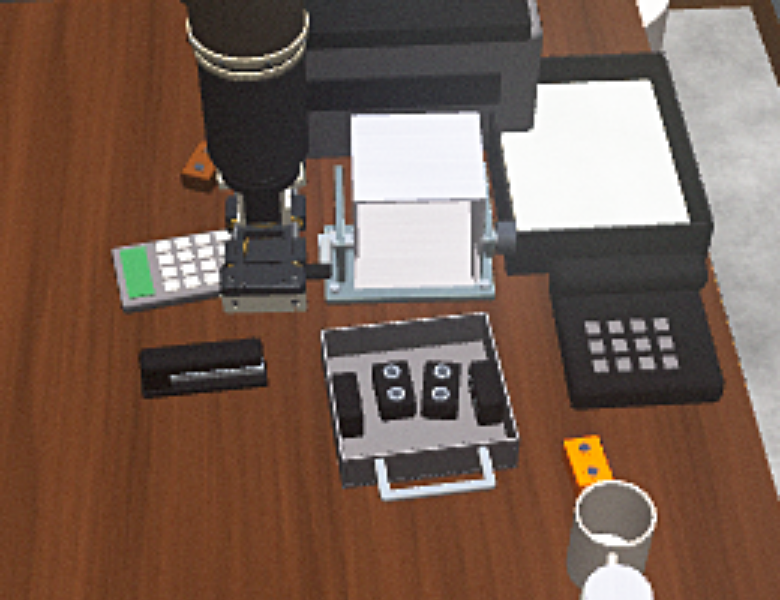

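The bin is fully tipped and all four black blocks lie in the tray, at (345,400), (393,390), (440,390) and (488,390). Now I'll ease the lever back along the same arc.

```bash
python3 -m creep '[[[0,-0.015,0,0,0.25],[0,-0.039,-0.059,0,0.25],[0,-0.045,-0.054,0,0.25],[0,-0.051,-0.049,0,0.25],[0,-0.056,-0.043,0,0.25],[0,-0.06,-0.037,0,0.25],[0,-0.064,-0.03,0,0.25],[0,-0.067,-0.023,0,0.25]]]'; python3 -m creep '[[[0,-0.069,-0.016,0,0.25],[0,-0.07,-0.008,0,0.25],[0,-0.071,0,0,0.25],[0,-0.07,0.007,0,0.25],[0,-0.069,0.015,0,0.25],[0,-0.067,0.022,0,0.25],[0,-0.064,0.029,0,0.25],[0,-0.061,0.036,0,0.25]]]'; python3 -m creep '[[[0,-0.028,0.021,0,0.25],[0,-0.028,0.022,0,0.25],[0,-0.01,0,0,0.25],[0,0,0,0,0.25],[0,0,0,0,0.25]]]'
```

```text
clock: 15.7
tool_pos: [0.4556, 0.2184, 0.436]
orientation: [180.0, 0.1, -2.0]
force: [-0.1, 5.0, -3.4]
opening: 0.0217
gripper_force: 2.4
clock: 16.37
tool_pos: [0.4597, 0.3274, 0.4196]
orientation: [180.0, -0.0, -2.0]
force: [-0.0, 1.7, -2.4]
opening: 0.0219
gripper_force: 1.3
clock: 16.78
tool_pos: [0.4601, 0.3389, 0.4118]
orientation: [180.0, 0.0, -2.0]
force: [0.1, 0.5, 0.1]
opening: 0.0218
gripper_force: 0.0
```

```bash
python3 -m creep '[[[0,0,0,0,0.5],[0,0,0,0,0.5],[0,0,0,0,0.5],[0,0,-0.1,0,0.5],[0,0,-0.15,0,0.5],[0,0,-0.15,0,0.5],[0,0,-0.1,0,0.5],[0,0,0,0,0.5]]]'
python3 - <<'E'
from h import *
o=telemetry.get_obs(); print(o["clock"],o["tool_pos"],o["force"])
w0,w=wcam(); s=snapshot("side")
for q,q2,z in ((w0,w,.254),(s,s,.254)): print([(d["uv"],at(q2,d["uv"],z)[:2],d["confidence"]) for d in nets.landmark_of(q,"bin_grip")[:2]])
for n,z in (("tray",0),("tray_grip",.04)): print([(d["uv"],at(s,d["uv"],z)[:2],d["confidence"]) for d in nets.landmark_of(s,n)[:2]])
E
```

```text
clock: 17.45
tool_pos: [0.4606, 0.3391, 0.5172]
orientation: [-179.7, -0.3, -2.0]
force: [-0.1, 0.9, 0.5]
opening: 0.0435
gripper_force: 0.0
17.45 [0.46061376 0.33913274 0.51719341] [-0.06066123  0.93331528  0.53517187]
[([284.8, 222.3], array([0.4573864 , 0.33869388]), 0.72)]
[([235.2, 121.2], array([0.44788655, 0.33530079]), 0.97)]
[([289.1, 220.1], array([0.60689071, 0.1255772 ]), 0.72), ([212.4, 172.0], array([0.35161278, 0.36293567]), 0.72)]
[([295.8, 244.7], array([ 0.61599974, -0.00422958]), 0.81)]
```

```bash
python3 -m creep '[[[0.0925,0.184,0,0,0.5],[0.0925,0.184,0,0,0.5],[0.0925,0.184,0,0,0.5],[0.0925,0.184,0,0,0.5],[0.0925,0.184,0,0,0.5],[0.0925,0.184,0,0,0.5],[0.0925,0.184,0,0,0.34],[0.0925,0.184,0,0,0.34]]]'; python3 -m creep '[[[0.0925,0.184,0,0,0.34],[0,0,0.05,-0.036,0.34],[0,0,0.18,-0.036,0.34],[0,0,0.18,0,0.34],[0,0,0.18,0,0.34],[0,0,0.18,0,0.34],[0,0,0.18,0,0.34],[0,0,0,0,0.34]]]'
python3 -m creep '[[[0,0,0,0,0.34]]]'
python3 - <<'E'
from h import *
o=telemetry.get_obs(); print(o["clock"],o["tool_pos"],o["orientation"],o["opening"])
p,w=wcam(); cv2.imwrite("pics/w8.png",p["frame"][:,:,::-1])
print([(d["uv"],at(w,d["uv"],.04),d["confidence"]) for d in nets.landmark_of(p,"tray_grip")])
E
```

```text
clock: 18.42
tool_pos: [0.5983, 0.038, 0.5109]
orientation: [180.0, 0.1, -1.9]
force: [1.1, 0.9, 1.0]
opening: 0.0351
gripper_force: 0.0
clock: 19.08
tool_pos: [0.6123, 0.002, 0.3134]
orientation: [179.9, 0.8, 4.4]
force: [-2.0, 0.2, -1.6]
opening: 0.0298
gripper_force: 0.0
clock: 19.17
tool_pos: [0.6147, 0.0024, 0.3199]
orientation: [179.9, 0.3, 4.5]
force: [0.1, -0.1, 1.4]
opening: 0.0296
gripper_force: 0.0
19.1667 [0.61473873 0.0023623  0.31994062] [179.91221544   0.29227802   4.52251956] 0.029570953950924194
[([283.5, 209.1], array([0.61346847, 0.00077925, 0.04      ]), 0.66)]
```

View pics/w8.png

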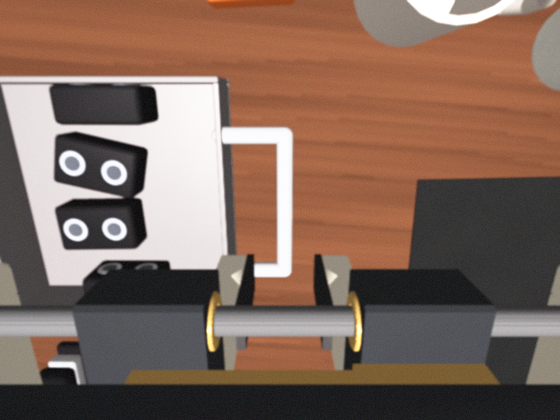

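The bar at (285,205) is centred between the fingers and all four blocks are in the tray. I'll descend and grip.

```bash
python3 -m creep '[[[0,0,0.15,0,0.34],[0,0,0.15,0,0.34],[0,0,0.15,0,0.34],[0,0,0.12,0,0.34],[0,0,0.03,0,0.34],[0,0,0,0,0.34],[0,0,0,0,0],[0,0,0,0,0]]]'; python3 -m creep '[[[0,0,0,0,0],[0,0,0,0,0],[0,0,0,0,0],[0,0,0,0,0]]]'
```

```text
clock: 19.93
tool_pos: [0.6164, 0.0029, 0.2044]
orientation: [-180.0, -0.2, 4.5]
force: [0.2, -0.5, 0.4]
opening: 0.0213
gripper_force: 0.0
clock: 20.27
tool_pos: [0.6159, 0.0026, 0.2038]
orientation: [-180.0, -0.2, 4.5]
force: [-0.9, -0.2, 7.2]
opening: 0.011
gripper_force: 30.0
```

```bash
python3 -m creep '[[[-0.013,0.041,0,0,0],[-0.026,0.082,0,0,0],[-0.026,0.082,0,0,0],[-0.026,0.082,0,0,0],[-0.026,0.082,0,0,0],[-0.026,0.082,0,0,0],[-0.026,0.082,0,0,0],[-0.026,0.082,0,0,0]]]'; python3 -m creep '[[[-0.026,0.082,0,0,0],[-0.026,0.082,0,0,0],[-0.026,0.082,0,0,0],[-0.026,0.082,0,0,0],[-0.026,0.082,0,0,0],[-0.026,0.082,0,0,0],[-0.026,0.082,0,0,0],[-0.026,0.082,0,0,0]]]'; python3 -m creep '[[[-0.026,0.082,0,0,0],[-0.026,0.082,0,0,0],[-0.026,0.082,0,0,0],[-0.026,0.082,0,0,0],[-0.026,0.082,0,0,0],[-0.026,0.082,0,0,0],[-0.026,0.082,0,0,0],[-0.02,0.06,0,0,0]]]'; python3 -m creep '[[[-0.01,0.03,0,0,0],[0,0,0,0,0],[0,0,0,0,0]]]'
```

```text
clock: 20.93
tool_pos: [0.5873, -0.123, 0.2038]
orientation: [-180.0, -0.3, 4.6]
force: [1.2, 5.9, 5.1]
opening: 0.0111
gripper_force: 30.0
clock: 21.6
tool_pos: [0.5559, -0.2573, 0.2036]
orientation: [180.0, -0.3, 4.5]
force: [2.3, 6.8, 6.1]
opening: 0.011
gripper_force: 30.0
clock: 22.27
tool_pos: [0.5252, -0.3874, 0.2035]
orientation: [180.0, -0.2, 4.5]
force: [2.4, 6.6, 5.9]
opening: 0.011
gripper_force: 30.0
clock: 22.52
tool_pos: [0.5234, -0.394, 0.2038]
orientation: [179.9, -0.1, 4.5]
force: [-1.9, -3.5, 6.0]
opening: 0.0113
gripper_force: 30.0
```

```bash
python3 -m creep '[[[0,0,0,0,0.34],[0,0,0,0,0.34],[0,0,0,0,0.34],[0,0,0,0,0.34],[0,0,-0.1,0,0.34],[0,0,-0.18,0,0.34],[0,0,-0.18,0,0.34],[0,0,-0.18,0,0.34]]]'; python3 -m creep '[[[0,0,-0.18,0,0.34],[0,0,-0.18,0,0.34],[0,0,-0.18,0,0.34],[0,0,-0.1,0,0.34],[-0.15,-0.1,0,0,0.34],[-0.15,-0.1,0,0,0.34],[0,0,0,0,0.34],[0,0,0,0,0.34]]]'
python3 - <<'E'
from h import *
o=telemetry.get_obs(); print(o["clock"],o["tool_pos"],o["force"])
p=snapshot("top"); s=snapshot("side"); cv2.imwrite("pics/side9.png",s["frame"][:,:,::-1])
for n in ("tray","mat","mug","stapler","tape_roll","calculator","exhaust_tip","spray_can"): print(n,[[(np.round(at(q,d["uv"],0)[:2],3),d["confidence"]) for d in nets.landmark_of(q,n)[:1]] for q in (p,s)])
E
```

```text
clock: 23.18
tool_pos: [0.5228, -0.3926, 0.3306]
orientation: [-180.0, 0.1, 4.5]
force: [1.6, -0.4, -0.9]
opening: 0.0301
gripper_force: 0.0
clock: 23.85
tool_pos: [0.4585, -0.3569, 0.4586]
orientation: [180.0, -0.1, 4.5]
force: [0.9, -0.3, -0.2]
opening: 0.03
gripper_force: 0.0
23.85 [ 0.45852825 -0.35685351  0.45863106] [ 0.92459223 -0.3430282  -0.19555355]
tray [[(array([ 0.53 , -0.248]), 0.97)], [(array([ 0.51 , -0.255]), 0.95)]]
mat [[(array([0.371, 0.192]), 0.44)], []]
mug [[(array([ 0.783, -0.074]), 0.63)], [(array([ 0.778, -0.062]), 0.59)]]
stapler [[(array([0.373, 0.202]), 0.67)], [(array([0.358, 0.188]), 0.69)]]
tape_roll [[], [(array([ 0.386, -0.454]), 0.6)]]
calculator [[(array([0.339, 0.366]), 0.93)], [(array([0.36, 0.36]), 0.75)]]
exhaust_tip [[(array([ 0.749, -0.213]), 0.58)], [(array([ 0.688, -0.392]), 0.9)]]
spray_can [[(array([ 0.752, -0.201]), 0.73)], [(array([ 0.742, -0.217]), 0.89)]]
```

View pics/side9.png

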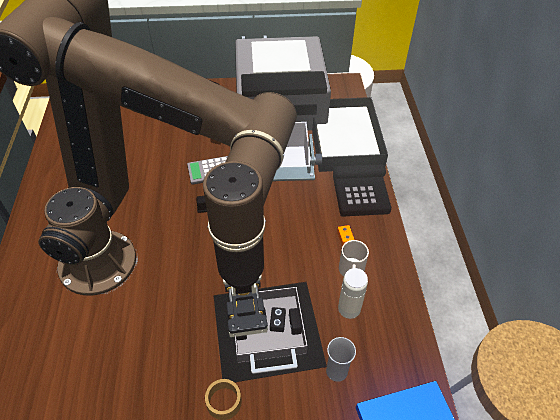

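The tray is on the mat, centred near (268,322) and within about 10 mm of the mat's centre. The blocks are inside, the bystanders are where they were, and the gripper is clear above.

```bash
python3 -c "
from plant import workorder; print(workorder.close_job())"
```

```text
the job is handed in; nothing more can be done
None
```

The order is filled and handed in at about 24 s of the 72 s allowed: all four blocks are in the tray, the tray is released about 10 mm from the mat's centre, the bin is upright, and the other things are in place; the hand-in returned no verdict.

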